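# Free the plaque from the clamp of unknown thread

## Robot

A 6-joint arm with a two-finger parallel gripper is mounted at the origin on the work surface. World frame = base frame: x ahead of the robot, y to its left, z up, the work surface at z = 0. Lengths are in mm, angles in rad, forces in N, time in s.
With the tool pointing down it reaches from about 350 to 850 mm from the base axis. Payload 8.1 kg.
Tool frame: the origin (TCP) lies between the finger pads; the fingertips stand 19 mm ahead of it and the grasp point (between the pads) is the TCP (arm.tip_extent is the distance from the TCP to the fingertips, in mm); z points along the fingers, y is the line along which they close (so a half turn about z gives the same grasp; the last joint's range is limited). The gripper opens to 93 mm and grips with 3 to 60 N. Pads are 15 mm wide; open, the fingers measure 128 mm over their backs; the gripper's body (75 mm by 188 mm) begins 65 mm behind the grasp point.
Start: joints at [1.142, 0.13, 1.488, -0, 1.523, -0.085], TCP at [202.219, 564.901, 237.635] pointing down, gripper open.
Joint ranges: [-2.96, 2.96], [-0.89, 2.26], [0.02, 2.5], [-1.34, 4.48], [0, 2.73], [-2.66, 2.66]. Speed limits (rad/s): [2.39, 2.39, 2.79, 3.14, 3.14, 3.14].

## Interface

Orientations are given as a rotation vector (axis times angle).
In Python, from workcell import arm, cams, job gives the robot as it stands.
- The arm moves only by the tool drive_tool, never from a script. Its argument "motion" is one flat list of numbers, 7 for each row, row after row: the turn, a rotation vector about the tool's x, y, z in units of 90 degrees (1.0 is 90 degrees), then the shift along the tool's x, y, z in units of 50 cm (1.0 is 50 cm), then the gripper's target within -1 to 1 (fully open at 1, half-way at 0, shut at -1). In form: [rx, ry, rz, x, y, z, fingers, rx, ry, rz, x, y, z, fingers, ...]. A call has 1 to 5 rows; each row is the pose to reach, as a shift and turn from the pose commanded when the call began, along the tool's axes at that moment; what a row does not reach only later rows make up. A row lasts 1/8 s, in which the tool goes at most 62.5 mm and 10.7 degrees, less where a joint would pass 70% of its speed; a pose out of reach is approached as far as the arm can. A call with a number of a shift or a turn outside -1 to 1 is refused whole. A call with a gripper value outside its range is refused whole. The fingers move at their own pace and stop on an object; "force" is the grip in N (left out, the last holds). Time passes only in rows, so rows that repeat a pose let the fingers close. It gives the time, the measured TCP pose, the force, the opening and the grip force at its end, in the units of the state.
- arm.state(): the state, without advancing time (a new reading comes with each control period).
- cams.read_camera(name): name is "scene" or "side" or "wrist"; returns the picture (384x512x3 uint8, red, green, blue); there is no depth.
- cams.calibration(name): a dict with "fov_y" (degrees; the focal length in pixels is half the picture's height over the tangent of half this angle, whatever the lens; pixels are square), "cx", "cy" (the principal point, pixels), "position" and "attitude" of the camera in the world; the wrist camera has in their place "tool_from_camera" (4x4, takes a point from camera to tool coordinates, whose origin is the TCP and whose axes are the flange's). Camera axes: x right, y down, z forward; pixel columns grow to the right and rows downward; lengths in mm; the calibration is good to about 2 mm. A picture is of the moment at which its call begins: read the wrist's pose just before it. calibration takes no time and is no camera call.
- job.close_job(): hands the job in; it is judged then, once.
The state is a dict: "t": time; "joints": joint angles; "joint_vel": joint speeds; "joint_torque": joint torques, N m; "tool_pos": TCP position; "tool_rot": TCP orientation; "ft_force": force on the tool from outside, world axes, zero at the start; "wrist_torque": the same for the moment, N m; "gripper_width": finger opening in mm; "gripper_force": force on a finger pad.
Only numpy, scipy, OpenCV 4.12 (cv2) and the standard library are available. Lean on these libraries where they do the work, as an engineer would, in place of code of your own. Each camera call takes 0.05 s, during which the arm holds its last target. There are 200 camera calls.

## Task

The rectangular porcelain plaque is dry and has to go on the kiln slab. One of the two clamps has a left-hand thread and nobody marked which, so find out by trying which way the knob of the clamp that holds the rectangular plaque comes loose, and undo it well, about a sixth of a turn or more; then slide the plaque out from under the pad and set it down gently, painted face up, lengthwise and wholly on the slab. Do not drag the plaque while it is clamped, leave the round plaque tight in its own clamp, and do not disturb the glass, bowl and jar.

Things in the scene. Friction and masses are not known exactly. Their poses are not given: they have to be found in the camera images.
- plaque: rectangular white porcelain plaque with small gilt flowers, 150 x 56 x 10 mm, 0.15 to 0.23 kg, loose, clamped at its end farther from the robot. Origin: centre of its underside, which is 45 mm above the table on the rail; x along its length, z up out of the painted face. It lies centred over its clamp's origin, up to 0.4 rad askew to the rail, long edges overhanging the rail by some 8 to 16 mm
- roundel: round white porcelain plaque, 90 mm across, 10 mm thick, in the other clamp, where it must stay. Its disc is centred 35 mm along its own +x from its origin; the origin lies at the height of its underside, over the origin of its clamp
- clamp_a: one of two identical unmarked grey clamps fixed on the table: base 190 x 70 x 8 mm; a rail 24 mm wide, rubber top 45 mm above the table, from x -60 to +110 mm; a column at x +92 to +116; from it an arm forward to x +36, 85 to 100 mm above the table, holding the vertical screw at x +57. Origin: on the table under the rail; x along the rail to the column (about away from the robot), z up
- clamp_b: the other clamp, like clamp_a in shape and frame. In each, the screw's rubber pad, 18 mm across, presses with up to 8 N through a spring of 1.5 mm travel on the far end of the piece lying on the rail (top of the piece 55 mm above the table). Once undone, the piece slides out along the clamp's -x; 40 mm clears the pad
- knob_a (a joint): turn of clamp_a's knob, rad, counter-clockwise from above positive; 0 = tight, a hard stop; starts within 0.1 of it. One clamp has a left-hand thread, the other a right-hand one; nothing shows which. It goes one way only, 2.2 rad to the other stop, rising 5 mm per rad, with about 0.15 N m, and stays where left. The pad leaves the piece after 0.3 rad; at 1 rad it is about 3.5 mm above it
- knob_b (a joint): turn of clamp_b's knob, rad, counter-clockwise from above positive; 0 = tight, a hard stop; starts within 0.1 of it. One clamp has a left-hand thread, the other a right-hand one; nothing shows which. It goes one way only, 2.2 rad to the other stop, rising 5 mm per rad, with about 0.15 N m, and stays where left. The pad leaves the piece after 0.3 rad; at 1 rad it is about 3.5 mm above it
- knob_a_grip (a point): point on clamp_a's screw axis at the height to grip its dark T-bar knob, 130 mm above the table when tight. The bar is 52 mm long (x of this frame, which turns with the knob; along the rail when the joint is 0), 14 mm thick (y), from 15 mm below to 11 mm above this point; the clamp's arm is 30 mm below it
- knob_b_grip (a point): the same point on clamp_b's knob
- batt: the kiln slab: a bare flat pale slab, 220 x 160 x 18 mm, fixed on the table. Origin: centre of its underside; x along its 220 mm length, z up; top 18 mm above the table
- water_glass: bystander: open glass 70 mm across, 90 mm tall, loose; origin under its centre
- saucer: bystander: small white bowl 90 mm across, 25 mm tall, loose; origin under its centre
- medium_jar: bystander: amber jar 50 mm across, 60 mm tall, loose; origin under its centre
There are look-alikes about, which are no part of the job. Leave any orange, purple or yellow look-alike of the plaque alone.

How it is judged (in metres and radians):
On the way:
1. the knob of the clamp that holds the rectangular plaque is undone by at least 0.5 rad while the plaque still lies in that clamp (((horizontal distance between plaque and clamp_a below 0.025 m and value of joint knob_a below -0.5 rad) or (horizontal distance between plaque and clamp_b below 0.025 m and value of joint knob_b above 0.5 rad))), for 0.2 s.
At the end, for the whole second after the job is handed in: Plaque at rest, flat (0.06 rad), face up on the slab, lengthwise within 0.3 rad, its centre within 37 mm along and 53 mm across of the slab's; round plaque moved under 10 mm, its knob within 0.3 rad of tight; glass, bowl and jar moved under 30 mm (x of plaque in the frame of batt between -0.037 and 0.037 m and y of plaque in the frame of batt between -0.053 and 0.053 m and z of plaque in the frame of batt between 0.014 and 0.022 m and angle between plaque's own z axis and vertical below 0.06 rad and angle between the x axis of plaque and the x axis of batt, either way round below 0.3 rad and linear speed of plaque below 0.02 m/s and distance of roundel from where it was at the start of the episode below 0.01 m and not (horizontal distance between roundel and clamp_a below 0.03 m and value of joint knob_a below -0.3 rad) and not (horizontal distance between roundel and clamp_b below 0.03 m and value of joint knob_b above 0.3 rad) and distance of each of water_glass, saucer, medium_jar from where it was at the start of the episode below 0.03 m); the robot touches nothing.
It fails at once if the rectangular plaque is dragged more than 15 mm along its clamp (under 70 mm high) while the clamp is within 0.3 rad of tight (distance of plaque from where it was at the start of the episode above 0.015 m and height (world z) of plaque below 0.07 m and ((horizontal distance between plaque and clamp_a below 0.06 m and value of joint knob_a above -0.3 rad) or (horizontal distance between plaque and clamp_b below 0.06 m and value of joint knob_b below 0.3 rad))).
It fails at once if the plaque strikes the slab faster than 0.15 m/s (contact force between plaque and batt above 0.5 N and linear speed of plaque above 0.15 m/s).
It fails at once if the round plaque is moved 10 mm or more, or its clamp's knob is undone by more than 0.3 rad (distance of roundel from where it was at the start of the episode above 0.01 m or (horizontal distance between roundel and clamp_a below 0.03 m and value of joint knob_a below -0.3 rad) or (horizontal distance between roundel and clamp_b below 0.03 m and value of joint knob_b above 0.3 rad)).
It fails at once if the glass, bowl or jar is moved more than 30 mm (distance of any of water_glass, saucer, medium_jar from where it was at the start of the episode above 0.03 m).
It also fails if it takes over 48 s, if anything falls off the work surface, if the arm or the gripper's body presses on something with over 40 N, if the wrist force passes 120 N, or if a joint passes its speed limit or range.

## Working session

There is one attempt and no reset: what is moved stays moved. The work goes in short steps, Python scripts to look and compute and a tool call to move; the robot and the scene stay as the last step left them, time stands still between calls to the robot, and variables do not carry over. Pictures are saved under pics/ and viewed, at most 10 in all, crops included, and the job is handed in when it is done.

Besides the shell and the picture viewer there is one more tool, called after ">>>" by a JSON object that holds its "method" and its "body", one argument or row to a line. drive_tool: Moves the arm, as the interface text tells. Its arguments: {"type":"object","properties":{"motion":{"type":"array","items":{"type":"number","minimum":-1,"maximum":1}},"force":{"type":"number"}},"required":["motion"]}

```bash
mkdir -p pics; cat > h.py <<'E'
import numpy as np, cv2
from scipy.spatial.transform import Rotation as R
from workcell import arm, cams, job
def pix(c,u,v,z,st=None):
    k=cams.calibration(c); f=192/np.tan(np.radians(k['fov_y'])/2)
    d=np.array([(u-k['cx'])/f,(v-k['cy'])/f,1])
    if c=='wrist':
        T=np.array(k['tool_from_camera']); Rt=R.from_rotvec(st['tool_rot']).as_matrix()
        p=Rt@T[:3,3]+np.array(st['tool_pos']); d=Rt@T[:3,:3]@d
    else:
        p=np.array(k['position']); a=np.array(k['attitude'])
        M=a if a.shape==(3,3) else R.from_rotvec(a).as_matrix(); d=M@d
    return p+d*(z-p[2])/d[2]
def move(p,yaw_world=None,rotvec=None):
    s=arm.state(); Rt=R.from_rotvec(s['tool_rot'])
    d=Rt.inv().apply(np.array(p)-s['tool_pos'])/500
    print('shift',d.round(4))
E
python3 - <<'E'
from h import *
for c in ('scene','side'):
    print(c,cams.calibration(c))
    cv2.imwrite(f'pics/{c}0.png',cv2.resize(cams.read_camera(c)[:,:,::-1],(800,600),interpolation=cv2.INTER_CUBIC))
print(cams.calibration('wrist')); s=arm.state(); print(s)
print(R.from_rotvec(s['tool_rot']).as_matrix().round(3))
E
```

```text
scene {'fov_y': 43.55380751719201, 'cx': 259.94792362635195, 'cy': 191.4310358075562, 'position': array([1251.36793475, 1373.81594211, 1079.16965134]), 'attitude': array([-0.61471872, -2.4859742 ,  1.36681228])}
side {'fov_y': 48.84265328484349, 'cx': 249.65061826564317, 'cy': 186.50037614692772, 'position': array([-307.9989717 , -780.05287128, 1277.26925423]), 'attitude': array([-2.20919739,  0.90237242, -0.40370129])}
{'fov_y': 69.18644109489183, 'cx': 256.3700238865014, 'cy': 195.42616270390593, 'tool_from_camera': array([[ 7.48297346e-05, -9.67476393e-01, -2.52961309e-01,
         7.06593163e+01],
       [ 9.99999991e-01,  4.34850107e-05,  1.29502068e-04,
        -7.55366066e-02],
       [-1.14290169e-04, -2.52961316e-01,  9.67476387e-01,
        -1.47586787e+02],
       [ 0.00000000e+00,  0.00000000e+00,  0.00000000e+00,
         1.00000000e+00]])}
{'t': 0.1, 'joints': array([ 1.14159386e+00,  1.31102680e-01,  1.48915750e+00,  1.07086375e-05,
        1.52301076e+00, -8.53876280e-02]), 'joint_vel': array([ 0.0004007 , -0.00114449, -0.00241657,  0.00110258, -0.00103641,
        0.00103627]), 'joint_torque': array([ 1.10253775e-03, -5.61333847e+01, -4.93098807e+01,  7.70556531e-02,
        2.89990852e-02, -7.47786839e-05]), 'tool_pos': array([202.01567498, 564.45674746, 236.68922126]), 'tool_rot': array([-5.37332809e-01, -3.09485431e+00,  2.54484790e-03]), 'ft_force': array([ 0.67556881, -1.04261715, -0.70596653]), 'wrist_torque': array([ 0.02287207, -0.01205468, -0.05390899]), 'gripper_force': 0.0, 'gripper_width': 92.85635217118046}
[[-0.941  0.337 -0.001]
 [ 0.337  0.941 -0.002]
 [ 0.    -0.002 -1.   ]]
```

View pics/scene0.png

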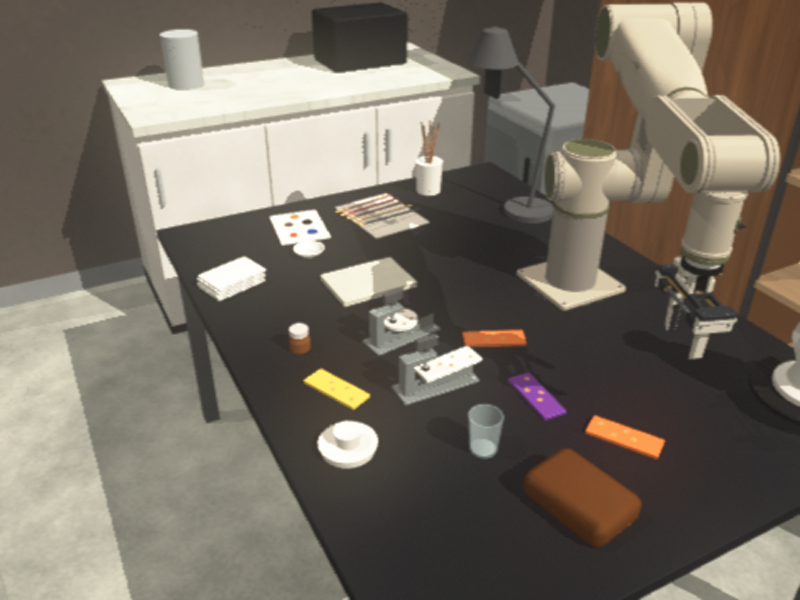

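View pics/side0.png

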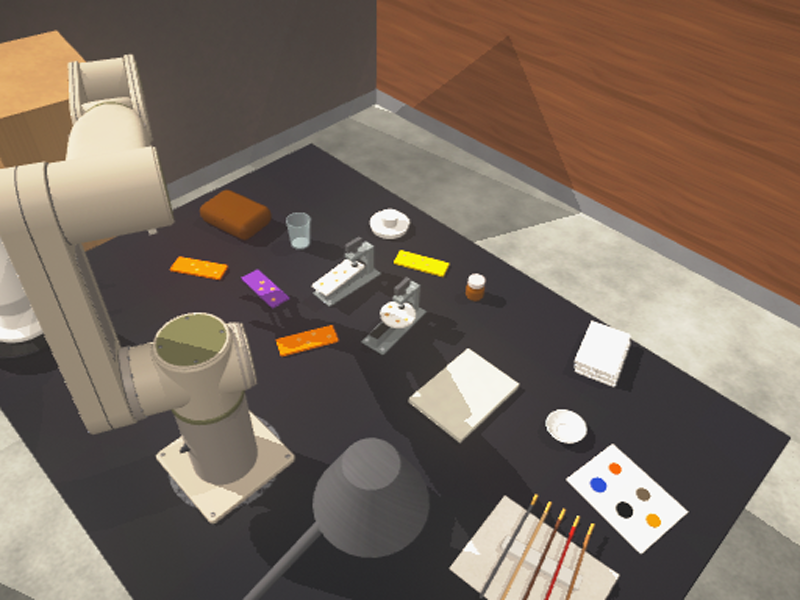

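The side view shows the rectangular plaque's clamp at about (343,280), the roundel's at (397,318) and the slab at (465,393). The glass is at (298,230). In the scene view the plaque is at (448,363).

```bash
python3 - <<'E'
from h import *
S=512/800
for n,c,u,v,z in [('batt1','side',468,349,18),('batt2','side',519,385,18),('batt3','side',461,440,18),('batt4','side',409,400,18),
('battL','scene',321,281,18),('battT','scene',382,260,18),('battR','scene',416,285,18),('battB','scene',348,305,18),
('plq','side',340,280,55),('plq','scene',448,363,55),('rnd','side',397,316,55),('rnd','scene',401,321,55),
('knobP','side',357,243,140),('knobR','side',408,288,140),('knobP','scene',427,340,140),('knobR','scene',394,298,140),
('glass','side',300,247,0),('glass','scene',484,452,0)]:
    print(n,c,pix(c,u*S,v*S,z).round(0))
E
```

```text
batt1 side [ 608. -174.   18.]
batt2 side [ 609. -332.   18.]
batt3 side [ 394. -335.   18.]
batt4 side [ 389. -180.   18.]
battL scene [ 623. -295.   18.]
battT scene [ 422. -323.   18.]
battR scene [ 401. -156.   18.]
battB scene [ 607. -150.   18.]
plq side [518. 203.  55.]
plq scene [529. 227.  55.]
rnd side [534.   4.  55.]
rnd scene [544.  29.  55.]
knobP side [588. 209. 140.]
knobR side [563.  -2. 140.]
knobP scene [587. 231. 140.]
knobR scene [573.  47. 140.]
glass side [565. 433.   0.]
glass scene [578. 457.   0.]
```

>>> {"method": "drive_tool", "body": {
  "motion": [0,0,-0.1,-0.12,-0.06,-0.1,1,0,0,-0.2,-0.24,-0.12,-0.18,1,0,0,-0.219,-0.345,-0.174,-0.18,1,0,0,-0.219,-0.45,-0.226,-0.18,1,0,0,-0.219,-0.55,-0.276,-0.18,1]
}}

```text
t: 0.72
tool_pos: [402.8, 354.3, 327.5]
tool_rot: [-0.001, 3.141, 0.001]
ft_force: [0.9, -0.4, -0.4]
gripper_width: 92.9
gripper_force: 0.0
```

```bash
cat >> h.py <<'E'
def rel(p,yaw=None,px=None):
    "units from current pose to world p with tool-x yaw (deg), pointing down"
    s=arm.state(); Rt=R.from_rotvec(s['tool_rot']); P=np.array(s['tool_pos'])
    d=Rt.inv().apply(np.array(p)-P)/500
    c=np.degrees(np.arctan2(*Rt.as_matrix()[[1,0],0]))
    out=[0,0,0]
    if yaw is not None:
        y=np.radians(yaw); x=[np.cos(y),np.sin(y),0]; z=[0,0,-1]
        T=np.array([x,np.cross(z,x),z]).T
        out=(Rt.inv()*R.from_matrix(T)).as_rotvec()/(np.pi/2)
    print('t',s['t'],'pos',P.round(1),'yaw',c.round(1),'| rel',np.round(out,3),d.round(4),'mm',round(np.linalg.norm(d)*500),
      '| F',np.round(s['ft_force'],1),'w',round(s['gripper_width'],1),'gf',round(s['gripper_force'],1),'j',np.round(s['joints'],2))
def shot(c,name):
    s=arm.state(); im=cams.read_camera(c); cv2.imwrite(f'pics/{name}.png',cv2.resize(im[:,:,::-1],(800,600),interpolation=cv2.INTER_CUBIC)); np.save(f'pics/{name}.npy',np.r_[s['tool_pos'],s['tool_rot']]); return s
def wp(name,u,v,z):
    a=np.load(f'pics/{name}.npy'); return pix('wrist',u*.64,v*.64,z,dict(tool_pos=a[:3],tool_rot=a[3:]))
E
python3 -c "
from h import *
rel([505,215,350],180)"
```

```text
t 0.725 pos [402.8 354.3 327.5] yaw -180.0 | rel [0. 0. 0.] [-0.2044 -0.2787 -0.045 ] mm 174 | F [ 0.9 -0.4 -0.4] w 92.9 gf 0.0 j [ 0.63 -0.06  1.52  0.    1.68 -0.95]
```

>>> {"method": "drive_tool", "body": {
  "motion": [0,0,0,-0.05,-0.11,-0.015,1,0,0,0,-0.1,-0.22,-0.03,1,0,0,0,-0.15,-0.33,-0.045,1,0,0,0,-0.19,-0.43,-0.045,1,0,0,0,-0.19,-0.47,-0.045,1]
}}

```text
t: 1.35
tool_pos: [497.4, 117.9, 349.1]
tool_rot: [-0.005, -3.141, 0.001]
ft_force: [-0.2, 0.0, 0.1]
gripper_width: 92.9
gripper_force: 0.0
```

```bash
python3 -c "
from h import *
shot('wrist','w1'); rel([505,215,350],180)"
```

```text
t 1.4 pos [497.1 116.9 349.2] yaw 179.8 | rel [-0.001 -0.001 -0.002] [-0.0151  0.1963 -0.002 ] mm 98 | F [ 1.2 -1.7  0.5] w 93.1 gf 0.0 j [ 0.13 -0.13  1.55 -0.    1.73 -1.44]
```

View pics/w1.png

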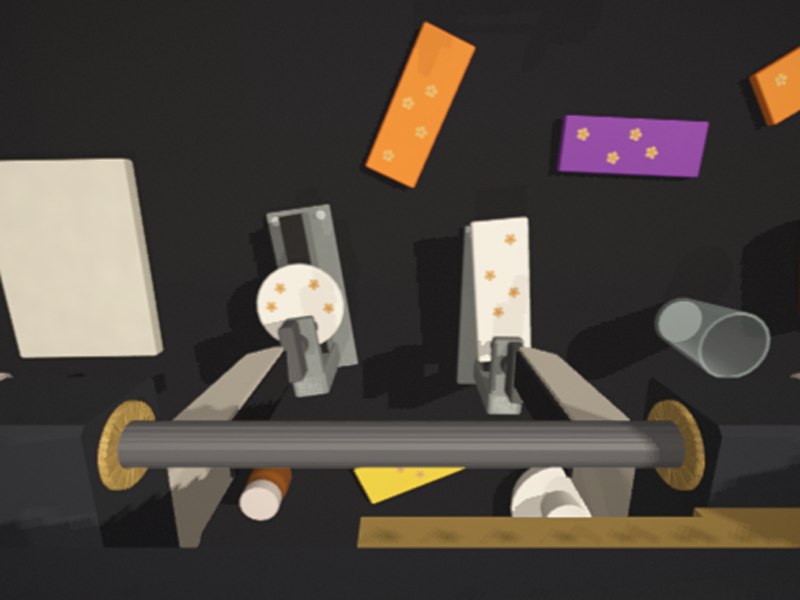

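The wrist view has image-up towards the robot. The plaque's near corners are at (471,221) and (528,217), and its knob is around (507,355). The roundel's clamp is at (310,320), and the slab's right edge runs from (130,160) to (155,352).

```bash
python3 -c "
from h import *
im=cv2.imread('pics/w1.png')[200:420,240:540]
cv2.imwrite('pics/w1c.png',cv2.resize(im,(800,587),interpolation=cv2.INTER_CUBIC))"
```

```text
(no output)
```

View pics/w1c.png

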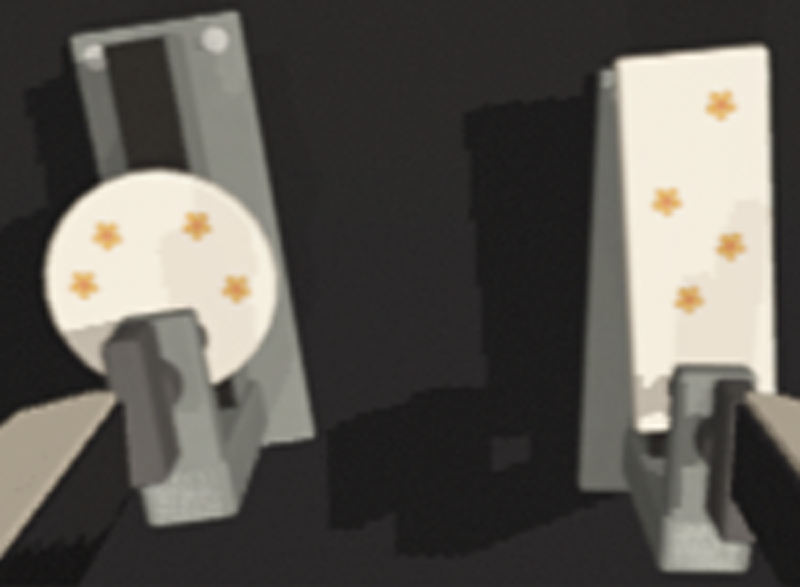

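```bash
python3 - <<'E'
from h import *
c=lambda u,v,z: wp('w1',240+u/2.667,200+v/2.667,z)
q=[c(617,60,55),c(767,45,55),c(775,390,55),c(638,430,55)]
for n,p in zip(['nl','nr','fr?','fl'],q): print(n,p.round(1))
print('baseL',c(600,70,8).round(1),c(582,490,8).round(1))
print('col bottom face front z100?',c(665,555,100).round(1),c(748,555,100).round(1), 'arm tip',c(675,370,100).round(1),c(752,370,100).round(1))
print('knob',c(737,380,141).round(1),c(747,540,141).round(1))
print('batt',[wp('w1',u,v,18).round(1) for u,v in [(130,158),(153,353),(22,357)]])
print('rbase',c(240,12,8).round(1),c(315,437,8).round(1), 'rknob',c(125,340,141).round(1),c(150,485,141).round(1))
E
```

```text
nl [456.6 188.8  55. ]
nr [451.3 244.6  55. ]
fr? [587.9 257.5  55. ]
fl [605. 203.  55.]
baseL [463.9 189.4   8. ] [653.1 187.7   8. ]
col bottom face front z100? [637.2 206.7 100. ] [637.3 237.9 100. ] arm tip [563.7 206.7 100. ] [563.8 234.5 100. ]
knob [553.1 217.9 141. ] [610.  224.9 141. ]
batt [array([ 391.7, -164.7,   18. ]), array([ 608.5, -172.4,   18. ]), array([ 613.1, -327. ,   18. ])]
rbase [439.9  40.8   8. ] [626.9  66.4   8. ] rknob [538.9  20.4 141. ] [589.4  25.3 141. ]
```

>>> {"method": "drive_tool", "body": {
  "motion": [0,0,0,-0.06,0.07,0.06,1,0,0,0,-0.12,0.14,0.12,1,0,0,0,-0.174,0.211,0.18,1,0,0,0,-0.174,0.211,0.27,1,0,0,0,-0.174,0.211,0.27,1]
}}

```text
t: 2.02
tool_pos: [580.6, 226.3, 209.2]
tool_rot: [0.002, -3.132, 0.004]
ft_force: [-0.0, -0.4, 0.6]
gripper_width: 93.4
gripper_force: 0.0
```

```bash
python3 -c "
from h import *
shot('wrist','w2'); rel([585,222.5,130],180)"
```

```text
t 2.075 pos [582.1 226.3 212.8] yaw -180.0 | rel [-0.001 -0.003  0.   ] [-0.0066 -0.0074  0.1655] mm 83 | F [ 0.6 -0.3  0.2] w 93.2 gf 0.0 j [ 0.29  0.21  1.44  0.    1.49 -1.28]
```

View pics/w2.png

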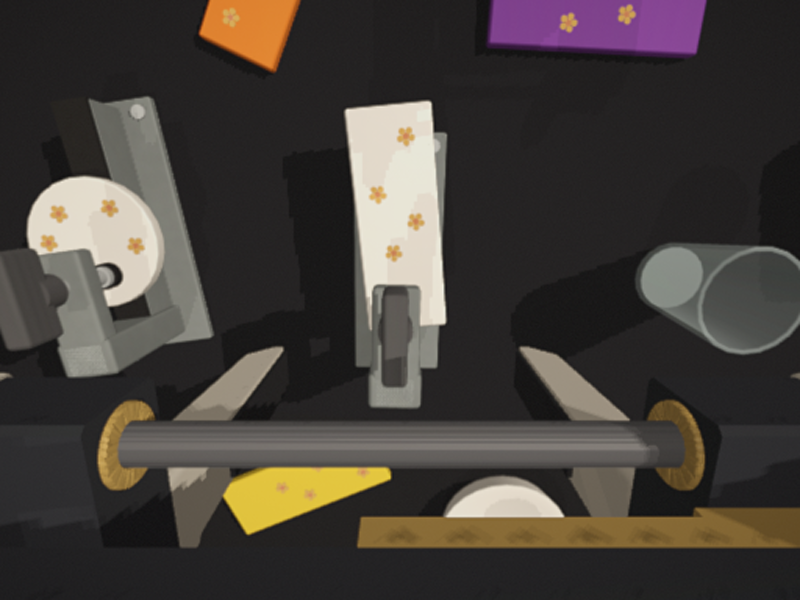

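The knob bar is clear of the fingers: its top runs from (396,290) to (395,386). The plaque's near corners are at (345,108) and (431,101), and its far corners at (372,328) and (446,323).

```bash
python3 - <<'E'
from h import *
w=lambda u,v,z: wp('w2',u,v,z).round(1)
print('knob',w(396,288,141),w(395,386,141),'armtip',w(372,287,100),w(420,287,100))
print('base',w(446,133,8),w(437,367,8))
print('plq',w(345,108,55),w(431,101,55),w(446,323,55),w(372,328,55))
E
```

```text
knob [556.7 223.9 141. ] [610.5 223.3 141. ] armtip [564.7 208.9 100. ] [564.6 237.9 100. ]
base [465.3 260.    8. ] [653.7 257.3   8. ]
plq [456.4 190.1  55. ] [452.2 245.4  55. ] [600.5 259.   55. ] [604.4 205.3  55. ]
```

>>> {"method": "drive_tool", "body": {
  "motion": [0,0,0,-0.003,-0.003,0.05,1,0,0,0,-0.003,-0.003,0.1,1,0,0,0,-0.003,-0.003,0.14,1,0,0,0,-0.003,-0.003,0.14,1]
}}

```text
t: 2.58
tool_pos: [584.7, 224.5, 144.5]
tool_rot: [-0.0, -3.14, 0.001]
ft_force: [-0.6, -0.6, 0.6]
gripper_width: 92.7
gripper_force: 0.0
```

```bash
python3 -c "
from h import *
rel([584,223.5,130],179.5)"
```

```text
t 2.575 pos [584.7 224.5 144.5] yaw 180.0 | rel [-0.    -0.001  0.005] [ 0.0014 -0.002   0.0289] mm 15 | F [-0.6 -0.6  0.6] w 92.7 gf 0.0 j [ 0.28  0.26  1.51  0.    1.37 -1.29]
```

>>> {"method": "drive_tool", "body": {
  "motion": [0,0,0,0.0014,-0.002,0.029,0,0,0,0,0.0014,-0.002,0.029,-0.5,0,0,0,0.0014,-0.002,0.029,-1,0,0,0,0.0014,-0.002,0.029,-1,0,0,0,0.0014,-0.002,0.029,-1],
  "force": 30
}}

```text
t: 3.2
tool_pos: [584.8, 223.9, 130.6]
tool_rot: [-0.0, 3.141, 0.0]
ft_force: [-1.2, 0.9, -0.3]
gripper_width: 47.8
gripper_force: 0.0
```

>>> {"method": "drive_tool", "body": {
  "motion": [0,0,0,0,0,0,-1,0,0,0,0,0,0,-1,0,0,0,0,0,0,-1]
}}

```text
t: 3.58
tool_pos: [584.5, 222.8, 130.2]
tool_rot: [0.0, -3.141, 0.003]
ft_force: [-0.6, -4.9, 3.4]
gripper_width: 19.2
gripper_force: 30.0
```

```bash
python3 -c "
from h import *
rel([584,223.5,130],179.5);print(arm.state()['wrist_torque'].round(2))"
```

```text
t 3.575 pos [584.5 222.8 130.2] yaw -180.0 | rel [-0.001 -0.     0.006] [0.001  0.0013 0.0003] mm 1 | F [-0.6 -4.9  3.4] w 19.2 gf 30.0 j [ 0.28  0.27  1.53 -0.    1.34 -1.29]
[-0.55  0.07 -0.02]
```

>>> {"method": "drive_tool", "body": {
  "motion": [0,0,0,0,0,0,-1,0,0,0,0,0,0,-1]
}}

```text
t: 3.82
tool_pos: [584.5, 222.9, 130.2]
tool_rot: [-0.0, -3.141, 0.002]
ft_force: [-0.1, -4.9, 1.4]
gripper_width: 19.1
gripper_force: 30.0
```

```bash
python3 -c "
from h import *
rel([584,223.5,130],179.5);print(arm.state()['wrist_torque'].round(2))"
```

```text
t 3.825 pos [584.5 222.9 130.2] yaw 180.0 | rel [-0.001 -0.     0.005] [0.0011 0.0013 0.0004] mm 1 | F [-0.1 -4.9  1.4] w 19.1 gf 30.0 j [ 0.28  0.27  1.53 -0.    1.34 -1.29]
[-0.96  0.11 -0.02]
```

>>> {"method": "drive_tool", "body": {
  "motion": [0,0,-0.06,0,-0.001,0,-1,0,0,-0.12,0,-0.001,0,-1,0,0,-0.12,0,-0.001,0,-1],
  "force": 40
}}

```text
t: 4.2
tool_pos: [584.6, 222.6, 131.0]
tool_rot: [-0.297, 3.127, -0.002]
ft_force: [-2.9, -6.1, 6.6]
gripper_width: 18.8
gripper_force: 40.0
```

```bash
python3 -c "
from h import *
rel([584,223.5,130],179.5);print(arm.state()['wrist_torque'].round(2))
shot('wrist','w3');cv2.imwrite('pics/w3.png',cv2.imread('pics/w3.png')[200:430,250:550])"
```

```text
t 4.2 pos [584.6 222.6 131. ] yaw -169.1 | rel [-0.001  0.     0.126] [0.0009 0.0021 0.0019] mm 1 | F [-2.9 -6.1  6.6] w 18.8 gf 40.0 j [ 0.28  0.27  1.53 -0.    1.34 -1.48]
[-0.97  0.46 -0.03]
```

View pics/w3.png

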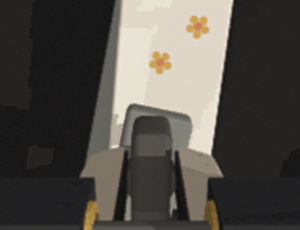

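The bar has followed the gripper by 11° and is pushing up, so counter-clockwise loosens it. I'll carry on that way.

>>> {"method": "drive_tool", "body": {
  "motion": [0,0,-0.11,0,0,-0.003,-1,0,0,-0.22,0,0,-0.005,-1,0,0,-0.33,0,0,-0.007,-1,0,0,-0.44,0,0,-0.009,-1,0,0,-0.53,0,0,-0.011,-1]
}}

```text
t: 4.88
tool_pos: [585.1, 221.6, 135.3]
tool_rot: [1.541, -2.737, 0.004]
ft_force: [3.7, -7.8, -4.2]
gripper_width: 18.5
gripper_force: 40.0
```

>>> {"method": "drive_tool", "body": {
  "motion": [0,0,0,0,0,0,-1,0,0,0,0,0,0,0.2,0,0,0,0,0,0,1,0,0,0,0,0,0,1,0,0,0,0,0,0,1]
}}

```text
t: 5.5
tool_pos: [584.5, 223.6, 135.8]
tool_rot: [-1.536, 2.74, 0.0]
ft_force: [0.2, 0.8, 0.1]
gripper_width: 54.4
gripper_force: 0.0
```

```bash
python3 -c "
from h import *
rel([584,223.5,210],180);print(arm.state()['wrist_torque'].round(2))
"
```

```text
t 5.5 pos [584.5 223.6 135.8] yaw -121.5 | rel [0.   0.   0.65] [ 0.0006  0.0007 -0.1484] mm 74 | F [0.2 0.8 0.1] w 54.4 gf 0.0 j [ 0.28  0.27  1.52  0.    1.35 -2.31]
[ 0.06  0.04 -0.01]
```

>>> {"method": "drive_tool", "body": {
  "motion": [0,0,0,0,0,-0.1,1,0,0,0.11,0.02,0.03,-0.12,1,0,0,0.22,0.04,0.065,-0.12,1,0,0,0.33,0.065,0.1,-0.12,1,0,0,0.44,0.085,0.135,-0.12,1]
}}

```text
t: 6.12
tool_pos: [504.0, 222.4, 195.8]
tool_rot: [-0.507, 3.1, 0.0]
ft_force: [-1.4, -0.5, 0.3]
gripper_width: 93.0
gripper_force: 0.0
```

>>> {"method": "drive_tool", "body": {
  "motion": [0,0,0.11,0,0,0,1,0,0,0.15,0,0,0,1,0,0,0.15,0,0,0,1]
}}

```text
t: 6.5
tool_pos: [504.7, 222.5, 195.9]
tool_rot: [-0.149, 3.138, 0.0]
ft_force: [-0.6, -0.4, 0.2]
gripper_width: 92.6
gripper_force: 0.0
```

```bash
python3 -c "
from h import *
rel([503.5,222.5,66],185.4)
shot('wrist','w4')"
```

```text
t 6.5 pos [504.7 222.5 195.9] yaw -174.5 | rel [0.    0.    0.001] [2.500e-03 2.000e-04 2.598e-01] mm 130 | F [-0.6 -0.4  0.2] w 92.6 gf 0.0 j [ 0.32  0.02  1.68  0.    1.44 -1.34]
```

View pics/w4.png

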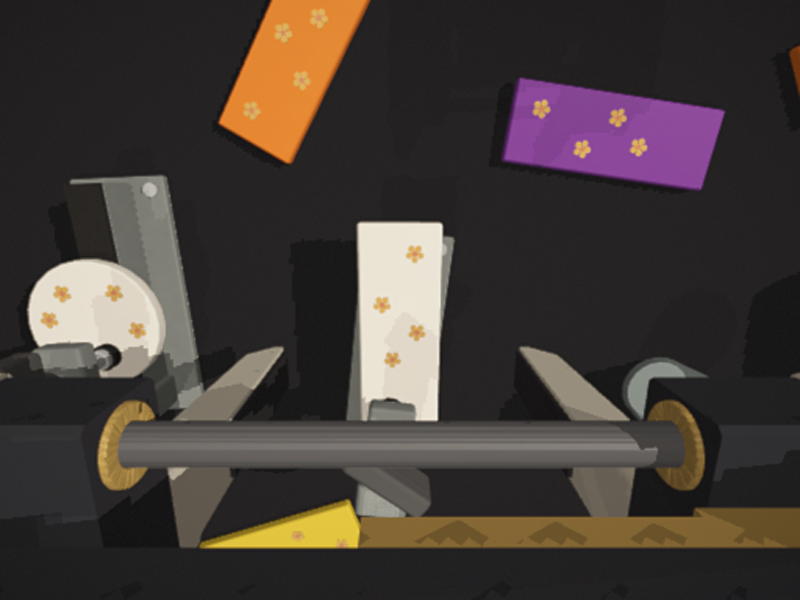

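The knob bar is turned about 60° and stays there. The plaque is square to the gripper and centred between the fingers, columns 357–442.

>>> {"method": "drive_tool", "body": {
  "motion": [0,0,0,0.0025,0,0.1,1,0,0,0,0.0025,0,0.2,1,0,0,0,0.0025,0,0.26,0.6,0,0,0,0.0025,0,0.26,0,0,0,0,0.0025,0,0.26,-0.3],
  "force": 25
}}

```text
t: 7.18
tool_pos: [504.5, 222.6, 67.3]
tool_rot: [-0.149, 3.136, 0.001]
ft_force: [-0.0, -0.1, 0.7]
gripper_width: 67.5
gripper_force: 0.0
```

>>> {"method": "drive_tool", "body": {
  "motion": [0,0,0,0,0,0,-0.3,0,0,0,0,0,0,-0.3,0,0,0,0,0,0,-0.3]
}}

```text
t: 7.55
tool_pos: [505.1, 222.7, 67.9]
tool_rot: [-0.148, 3.135, 0.001]
ft_force: [-1.1, -0.1, 6.3]
gripper_width: 55.7
gripper_force: 25.0
```

```bash
python3 -c "
from h import *
rel([443.5,222.5,67],185.4)"
```

```text
t 7.55 pos [505.1 222.7  67.9] yaw -174.6 | rel [0.    0.002 0.   ] [0.1226 0.0113 0.0014] mm 62 | F [-1.1 -0.1  6.3] w 55.7 gf 25.0 j [ 0.32  0.15  1.79 -0.    1.2  -1.34]
```

>>> {"method": "drive_tool", "body": {
  "motion": [0,0,0,0.03,0.003,-0.003,-0.3,0,0,0,0.06,0.0055,-0.003,-0.3,0,0,0,0.09,0.008,-0.003,-0.3,0,0,0,0.123,0.011,-0.003,-0.3,0,0,0,0.123,0.011,-0.003,-0.3]
}}

```text
t: 8.18
tool_pos: [441.3, 222.1, 67.8]
tool_rot: [-0.149, 3.138, 0.0]
ft_force: [-1.5, -0.2, 1.4]
gripper_width: 55.5
gripper_force: 25.0
```

```bash
python3 -c "
from h import *
rel([443.5,222.5,200],185.4);shot('wrist','w5')"
```

```text
t 8.175 pos [441.3 222.1  67.8] yaw -174.5 | rel [0.    0.    0.001] [-0.0046  0.0004 -0.2644] mm 132 | F [-1.5 -0.2  1.4] w 55.5 gf 25.0 j [ 0.36 -0.    1.95  0.    1.19 -1.3 ]
```

View pics/w5.png

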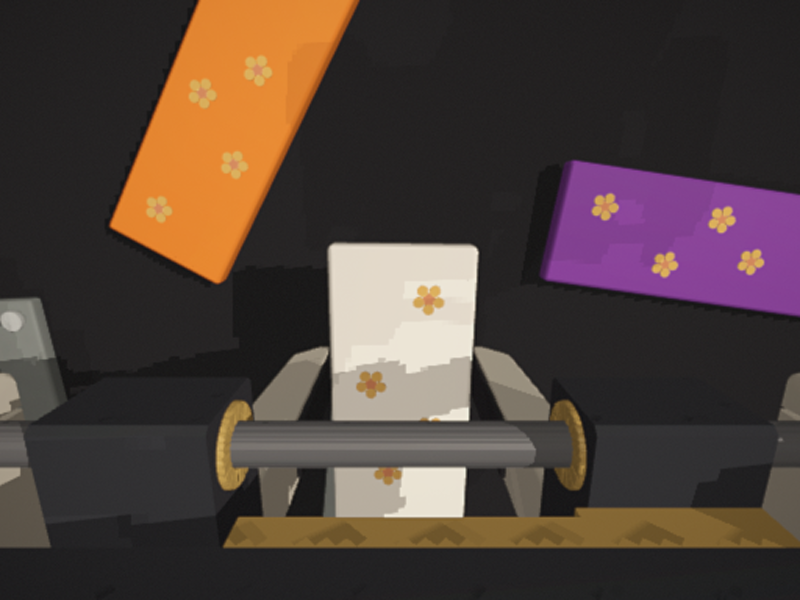

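The near edge of the plaque came out with the gripper, at row 244, and it sits square between the fingers. Next I lift it.

>>> {"method": "drive_tool", "body": {
  "motion": [0,0,0,0,0,-0.05,-0.3,0,0,0,0,0,-0.15,-0.3,0,0,0,0,0,-0.25,-0.3,0,0,0,0,-0.08,-0.28,-0.3,0,0,0,0,-0.18,-0.28,-0.3]
}}

```text
t: 8.85
tool_pos: [452.2, 132.0, 209.9]
tool_rot: [-0.151, 3.133, 0.001]
ft_force: [0.4, -0.3, -2.5]
gripper_width: 55.7
gripper_force: 25.0
```

```bash
python3 -c "
from h import *
print(wp('w5',403,244,55).round(1))
rel([476,-247,150],178)"
```

```text
[389.4 218.4  55. ]
t 8.85 pos [452.2 132.  209.9] yaw -174.5 | rel [0.    0.003 0.084] [ 0.0264 -0.7591  0.1194] mm 384 | F [ 0.4 -0.3 -2.5] w 55.7 gf 25.0 j [ 0.18 -0.22  1.88 -0.    1.48 -1.49]
```

>>> {"method": "drive_tool", "body": {
  "motion": [0,0,0.02,0.005,-0.11,0,-0.3,0,0,0.04,0.01,-0.22,0,-0.3,0,0,0.06,0.015,-0.33,0,-0.3,0,0,0.084,0.02,-0.44,0,-0.3,0,0,0.084,0.026,-0.55,0,-0.3]
}}

```text
t: 9.48
tool_pos: [463.6, -145.1, 207.6]
tool_rot: [0.06, 3.14, -0.001]
ft_force: [2.0, 1.7, -1.5]
gripper_width: 55.1
gripper_force: 25.0
```

>>> {"method": "drive_tool", "body": {
  "motion": [0,0,0,0,-0.1,0,-0.3,0,0,0,0,-0.18,0.03,-0.3,0,0,0,0,-0.18,0.06,-0.3,0,0,0,0,-0.18,0.06,-0.3]
}}

```text
t: 9.98
tool_pos: [459.1, -232.0, 175.5]
tool_rot: [-0.06, -3.138, -0.003]
ft_force: [-0.4, 0.1, -1.8]
gripper_width: 55.5
gripper_force: 25.0
```

```bash
python3 -c "
from h import *
rel([477,-247,41],178);shot('wrist','w6')"
```

```text
t 9.975 pos [ 459.1 -232.   175.5] yaw 177.8 | rel [ 0.001 -0.002 -0.002] [-0.0378 -0.0291  0.2688] mm 136 | F [-0.4  0.1 -1.8] w 55.5 gf 25.0 j [-0.57 -0.06  1.8   0.    1.41 -2.1 ]
```

View pics/w6.png

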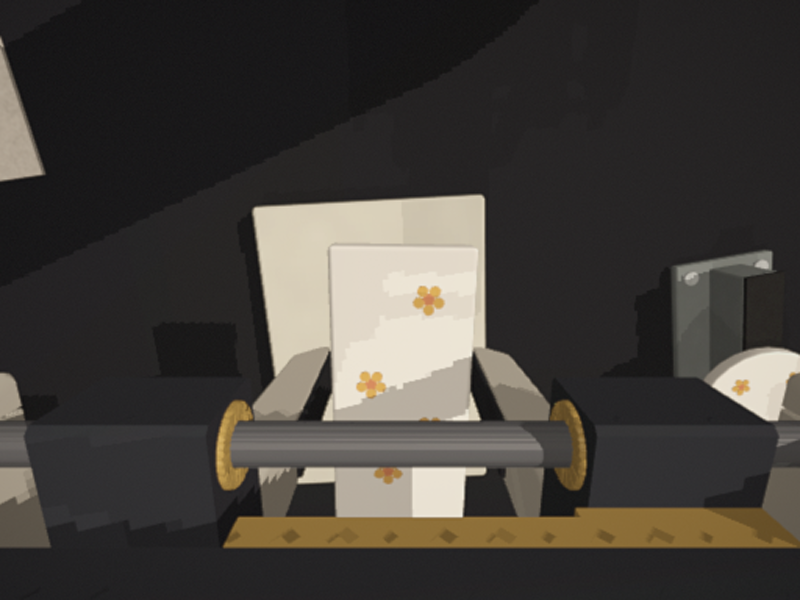

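The slab's near corners show at (254,208) and (484,196), and the plaque is still square in the grip. I'll check the slab position from these.

```bash
python3 - <<'E'
from h import *
a=wp('w6',254,208,18);b=wp('w6',484,196,18);print(a.round(1),b.round(1))
d=(b-a)/np.linalg.norm(b-a); x=np.array([-d[1],d[0],0]); x*=np.sign(x[0])
c=(a+b)/2+110*x; yw=np.degrees(np.arctan2(x[1],x[0])); print('centre',c.round(1),yw)
rel(np.r_[(c-24*x)[:2],60],180+yw)
E
```

```text
[ 395.1 -329.5   18. ] [ 393.1 -172.1   18. ]
centre [ 504.1 -249.5   18. ] 0.7139138271732003
t 10.025 pos [ 459.6 -231.8  176.5] yaw 177.9 | rel [ 0.001 -0.001 -0.032] [-0.0426 -0.0346  0.2329] mm 120 | F [ 0.4 -0.3 -1. ] w 55.6 gf 25.0 j [-0.57 -0.06  1.8   0.    1.41 -2.1 ]
```

Now down to about 60, then a slow final approach.

>>> {"method": "drive_tool", "body": {
  "motion": [0,0,0,-0.02,-0.017,0.04,-0.3,0,0,0,-0.042,-0.034,0.1,-0.3,0,0,0,-0.042,-0.034,0.17,-0.3,0,0,0,-0.042,-0.034,0.22,-0.3,0,0,0,-0.042,-0.034,0.233,-0.3]
}}

```text
t: 10.65
tool_pos: [479.8, -248.7, 59.6]
tool_rot: [-0.056, -3.139, -0.002]
ft_force: [-0.7, 0.1, -1.3]
gripper_width: 55.6
gripper_force: 25.0
```

>>> {"method": "drive_tool", "body": {
  "motion": [0,0,0,0,0,0.01,-0.3,0,0,0,0,0,0.02,-0.3,0,0,0,0,0,0.025,-0.3,0,0,0,0,0,0.03,-0.3,0,0,0,0,0,0.03,-0.3]
}}

```text
t: 11.28
tool_pos: [480.2, -250.5, 45.7]
tool_rot: [-0.059, -3.141, 0.0]
ft_force: [-1.0, 0.1, -1.6]
gripper_width: 55.5
gripper_force: 25.0
```

```bash
python3 -c "
from h import *
rel([480,-249.5,41],178)"
```

```text
t 11.275 pos [ 480.2 -250.5   45.7] yaw 177.8 | rel [-0.    -0.    -0.002] [0.0005 0.0019 0.0095] mm 5 | F [-1.   0.1 -1.6] w 55.5 gf 25.0 j [-0.58  0.16  1.83 -0.    1.16 -2.11]
```

>>> {"method": "drive_tool", "body": {
  "motion": [0,0,0,0,0,0.003,-0.3,0,0,0,0,0,0.006,-0.3,0,0,0,0,0,0.008,-0.3,0,0,0,0,0,0.01,-0.3,0,0,0,0,0,0.01,-0.3]
}}

```text
t: 11.9
tool_pos: [480.2, -250.4, 41.0]
tool_rot: [-0.059, -3.141, 0.0]
ft_force: [-1.8, 1.9, 2.3]
gripper_width: 55.5
gripper_force: 25.0
```

There is contact, with Fz going from −1.6 to +2.3, so I release.

>>> {"method": "drive_tool", "body": {
  "motion": [0,0,0,0,0,0.001,-0.3,0,0,0,0,0,0.001,0.3,0,0,0,0,0,0.001,0.5,0,0,0,0,0,0.001,0.7,0,0,0,0,0,0,0.7],
  "force": 10
}}

```text
t: 12.52
tool_pos: [480.2, -250.4, 40.6]
tool_rot: [-0.059, -3.141, -0.0]
ft_force: [-0.5, 0.2, -0.5]
gripper_width: 78.7
gripper_force: 0.0
```

>>> {"method": "drive_tool", "body": {
  "motion": [0,0,0,0,0,-0.02,0.7,0,0,0,0,0,-0.1,0.7,0,0,0,0,0,-0.2,0.7,0,0,0,0.06,0,-0.3,0.7,0,0,0,0.1,0,-0.38,0.7]
}}

```text
t: 13.15
tool_pos: [429.8, -248.7, 233.8]
tool_rot: [0.059, 3.139, -0.002]
ft_force: [0.2, -0.2, -0.3]
gripper_width: 79.1
gripper_force: 0.0
```

```bash
python3 -c "
from h import *
rel([480,-249.5,41],178);shot('wrist','w7')"
```

```text
t 13.15 pos [ 429.8 -248.7  233.8] yaw 177.9 | rel [-0.001  0.001 -0.002] [-0.0996  0.0027  0.3859] mm 199 | F [ 0.2 -0.2 -0.3] w 79.1 gf 0.0 j [-0.63 -0.15  1.78 -0.    1.52 -2.16]
```

View pics/w7.png

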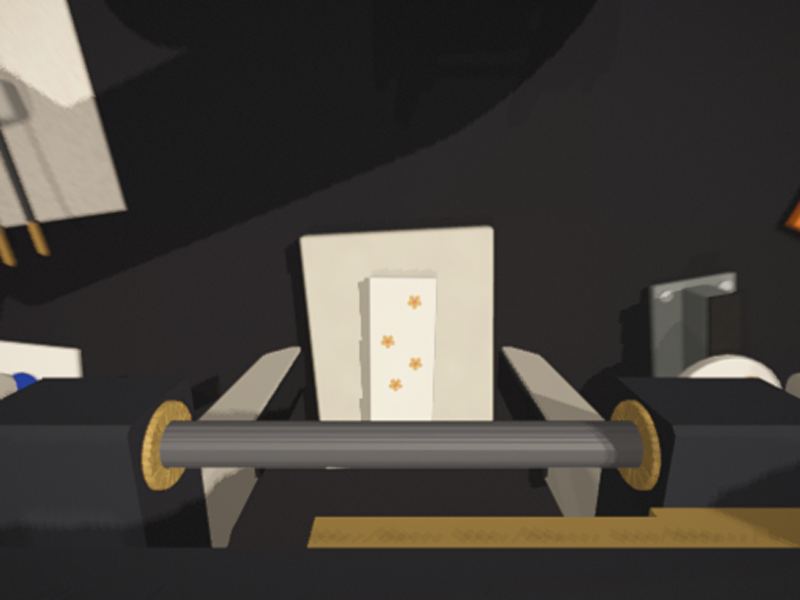

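The plaque lies flat and face up in the middle of the slab, lengthwise, with its near edge at row 277. The gripper is clear of everything.

```bash
python3 -c "
from h import *
print(job.close_job())"
```

```text
the job is handed in; nothing more can be done
None
```

The rectangular plaque's clamp loosened counter-clockwise and I undid it about 1 rad; the plaque now lies face up, lengthwise and central on the slab, I never touched the round plaque, glass, bowl or jar, and the job is handed in at about 13 s (no verdict was returned).

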